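# Present the tin to the reader, close it with its nested lids, lift the outer lid alone

## Task

Turn the open tin where it stands so that its red mark squarely faces the window of the grey label reader, and let go of it. Then carry the nested lid set by the orange knob of the inner lid, with the green outer lid riding on it, lower it (no dropping) into the tin's mouth until it is fully seated, and let go. Finally take the green outer lid alone by its collar, lift it straight up about 10 cm, clear of the knob, and finish still holding it level over the tin so that I can inspect the inner lid, which must stay seated and untouched, with the tin still facing the reader and the other things left in place.

Things in the scene. Friction and masses are not known exactly. Their poses are not given: they have to be found in the camera images.
- reader: Grey box-shaped label reader, 60 x 100 mm in plan, 83 mm tall, fixed to the table. Origin: centre of its underside, on the table. Its -x axis points out of its dark red window; z up. The open tin starts about 150 mm in front of the window side, measured from this origin.
- reader_window (a point): Centre of the reader's dark red window, 23 mm in front (-x of the reader) of its axis and 46 mm above the table.
- tin: White open tin, 60 mm diameter, 75 tall, bore 54 (wall 3), 0.4 kg, loose. Origin: centre of underside, z up. +x points to the middle of its red mark (upright stripe 17 mm wide, also over the rim and inside). The mark starts 0.6-1.4 rad off: turn the tin clockwise seen from above until its x axis is parallel to the reader's x, same sense.
- tin_mouth (a point): Centre of the tin's mouth, in the plane of its rim, 75 mm above the tin's origin.
- inner_lid: Orange inner lid, 0.1 kg, loose, stands on its plug on the table, outer lid on it. Origin: axis, underside of its flange, the plane that rests on the tin's rim (seated: at tin_mouth; at the start 14 mm above the table). z up. Black plug down to z -14 mm, 49 mm diameter, tapered to 38 at the end (2.5 mm play all round in the tin); flange 60 mm diameter, z 0 to 4.
- knob (a point): Middle of the inner lid's round upright knob, 38 mm above the inner lid's origin. Knob 18 mm diameter, from 27 to 50 mm above that origin, wholly above the outer lid's collar (top at 26 mm while nested). Lifting by the knob carries the outer lid along.
- outer_lid: Green ring-shaped outer lid, 0.1 kg, loose, rests by its weight on the inner lid's flange. Origin: axis, underside of its plate, 4 mm above the inner lid's origin while nested. z up. Plate 72 mm diameter, 4 thick; skirt down to z -10, inner diameter 67. The knob's top is 46 mm above this origin while nested: raised by more than 56 mm, the skirt is clear of it.
- collar (a point): Middle of the outer lid's round collar, the part to grip it by, 13 mm above the outer lid's origin. Collar 40 mm outer diameter, from 4 to 22 mm above that origin, bore 26 mm, through which the 18 mm knob passes.
- mug: Orange mug, 81 x 113 x 101 mm, loose bystander; origin: centre of its underside.
- tomato_tin: Closed tomato tin, 75 mm in diameter, 58 mm tall, loose bystander; origin: centre of its underside.
- spice_jar: Spice jar with a dark cap, 44 mm in diameter, 96 mm tall, loose bystander; origin: centre of its underside.
Things that resemble listed ones, but are neither listed nor needed, are in the scene too. Leave any pink or yellow look-alike of the tin alone.

How it is judged:
By the outcome, as a careful person would: the job done as asked, in the order asked, and still so for the second after the job is handed in, while the arm keeps its last pose, push and grip.
It also fails if it takes over 72 s, if anything falls off the work surface, if the arm or the gripper's body presses on something with over 40 N, if the wrist force passes 120 N, or if a joint passes its speed limit or range.

## Robot

A 6-joint arm with a two-finger parallel gripper is mounted at the origin on a cart in front of the work surface, level with it; the furniture and walls round the work are solid. World frame = base frame: x ahead of the robot, y to its left, z up, the work surface at z = 0. Lengths are in m, angles in rad, forces in N, time in s.
With the tool pointing down it reaches from about 0.15 to 0.775 m from the base axis. Payload 6.1 kg.
Tool frame: the origin (TCP) lies at the centre of the arm's flange, where the gripper is bolted on; the fingertips stand 173 mm ahead of it and the grasp point (between the pads) lies 155 mm ahead of it (manip.grasp_offset is the distance from the TCP to the grasp point, in m); z points along the fingers, y is the line along which they close (so a half turn about z gives the same grasp; the last joint's range is limited). The gripper opens to 85 mm and grips with 20 to 120 N. Pads are 22 mm wide; open, the fingers measure 114 mm over their backs; the gripper's body (76 mm by 85 mm) begins 54 mm behind the grasp point. The pads swing forward as they close: fully open they stand 13 mm farther back than shut.
Start: joints at [1.122, 0.126, -0.04, 1.405, 0, 1.571], TCP at [0.228, 0.473, 0.405] pointing down, gripper open.
Joint ranges: [-2.72, 2.72], [-0.95, 1.95], [-1.27, 1.35], [-1.78, 2.02], [-1.46, 1.47], [-3.14, 3.14]. Speed limits (rad/s): [2.39, 2.39, 3.01, 3.14, 3.14, 3.14].

## Interface

Orientations are given as [roll, pitch, yaw] about the fixed x, y, z axes, in that order (R = Rz(yaw) Ry(pitch) Rx(roll)).
In Python, from bench import manip gives the robot as it stands.
- The arm moves only by the tool step_arm, never from a script. Its argument "increments" is a list of rows, each a list of 5 numbers: the finger opening in cm, from 0 to 8.54, then the shift along the tool's x, y, z in cm, then the turn about the tool's z in degrees. In form: [[jaw, x, y, z, yaw], ...]. A call has 1 to 20 rows; each row shifts and turns the commanded pose from where the row before left it, along the tool's axes as they then stand; what a row does not reach is not made up. A row lasts 1/10 s, in which the tool goes at most 50 mm and 8.59 degrees, less where a joint would pass 70% of its speed; a pose out of reach is approached as far as the arm can. A call is refused whole if a number of a shift passes 5 or a number of a turn 8.59, either way. A call with a gripper value outside its range is refused whole. The fingers move at their own pace and stop on an object; the grip force is fixed at half the most. Time passes only in rows, so rows that do not move let the fingers close. It gives the time, the measured TCP pose, the force, the opening and the grip force at its end, in the units of the state.
- manip.state(): the state, without advancing time (a new reading comes with each control period).
- manip.camera(name): name is "side" or "top"; returns a dict with "pixels" (420x560x3 uint8, red, green, blue), "z_map" (420x560 float32, m along the optical axis (not along the pixel's ray), 0 where there is no reading), "vertical_fov" (degrees; the focal length in pixels is half the picture's height over the tangent of half this angle, whatever the lens; pixels are square), "cx", "cy" (the principal point, pixels), "origin" and "orientation" of the camera in the world. Camera axes: x right, y up, looking along -z (the intrinsics and any distortion apply to the point x, -y, -z); pixel columns grow to the right and rows downward; lengths in m; the calibration is good to about 2 mm. A picture is of the moment at which its call begins.
- manip.job_done(): hands the job in; it is judged then, once.
Trained networks look in a picture, given as the dict that the camera call returned (one of the last four; its "shot" number tells which), for a name from the list of things; names that differ only in an ending like _2 or _b are one class to them, and where a whole thing is asked for, a point or a joint stands for the part that bears it (a point fixed in the world has none). Each returns a list of dicts, best first, with "p" (0 to 1); they miss things now and then, are a little off and sometimes report something else, mostly with a low value. They report only what shows in the picture. A call takes as long as a camera call. They do not tell look-alikes from the thing itself.
- manip.boxes_of(name, picture): "rect" ([left, top, right, bottom] in pixels, round what is visible of it).
- manip.cut_out(name, picture): "mask" (420x560 bool, what is visible of it) and "rect" ([left, top, right, bottom] in pixels, round what is visible of it).
- manip.tip_of(name, picture): "point" ([row, column] in pixels: a listed point, or the origin of a listed thing).
The state is a dict: "time": time; "qpos": joint angles; "qd": joint speeds; "effort": joint torques, N m; "position": TCP position; "tcp_rot": TCP orientation; "wrist_force": force on the tool from outside, world axes, zero at the start; "ft_torque": the same for the moment, N m; "grip_width": finger opening in m; "grasp_force": force on a finger pad.
Only numpy, scipy, OpenCV 4.12 (cv2) and the standard library are available. Lean on these libraries where they do the work, as an engineer would, in place of code of your own. Each camera call takes 0.05 s, during which the arm holds its last target. There are 200 camera calls.

## Working session

There is one attempt and no reset: what is moved stays moved. The work goes in short steps, Python scripts to look and compute and a tool call to move; the robot and the scene stay as the last step left them, time stands still between calls to the robot, and variables do not carry over. Pictures are saved under pics/ and viewed, at most 10 in all, crops included, and the job is handed in when it is done.

Besides the shell and the picture viewer there is one more tool, called after "Call:" as name(argument=value, ...) on one line, values as JSON. step_arm: Moves the arm, as the interface text tells. Its arguments: {"type":"object","properties":{"increments":{"type":"array"}},"required":["increments"]}

```bash
ls; mkdir -p pics; cat > h.py <<'E'
import numpy as np, cv2
from scipy.spatial.transform import Rotation as R
from bench import manip
def rot(o):
    o=np.array(o,float)
    return o if o.shape==(3,3) else (R.from_euler('xyz',o).as_matrix() if o.size==3 else R.from_quat(o).as_matrix())
def cloud(p):
    z=p["z_map"]; f=210/np.tan(np.radians(p["vertical_fov"])/2)
    v,u=np.mgrid[0:420,0:560]
    P=np.stack([(u-p["cx"])/f*z,-(v-p["cy"])/f*z,-z],-1)@rot(p["orientation"]).T+np.array(p["origin"])
    P[z==0]=np.nan
    return P
def save(p,n,crop=None,s=1):
    a=p["pixels"][...,::-1]
    if crop: l,t,r,b=crop; a=a[t:b,l:r]
    cv2.imwrite("pics/"+n,cv2.resize(a,None,fx=s,fy=s,interpolation=cv2.INTER_CUBIC))
E
python3 - <<'E'
from h import *
a=manip.camera("top");b=manip.camera("side")
for n,p in(("top",a),("side",b)):
    print({k:v for k,v in p.items() if k not in("pixels","z_map")})
    for t in["reader","tin","inner_lid","outer_lid","mug","tomato_tin","spice_jar"]:
        print(n,t,[(np.round(d["rect"]).tolist(),round(d["p"],2)) for d in manip.boxes_of(t,p)])
cv2.imwrite("pics/both.png",cv2.resize(np.hstack([a["pixels"],b["pixels"]])[...,::-1],(800,300)))
save(a,"top0.png",s=1.4);save(b,"side0.png",s=1.4)
print(manip.state())
E
```

```text
pics
{'vertical_fov': 53.83278127956845, 'cx': 273.3782908689011, 'cy': 209.39114530703694, 'origin': array([0.47206554, 0.16344614, 1.13155027]), 'orientation': array([ 0.11154967, -0.01589222, -1.55127209]), 'shot': 1}
top reader [([143.0, 206.0, 178.0, 248.0], 0.97), ([381.0, 253.0, 388.0, 264.0], 0.22)]
top tin [([246.0, 236.0, 272.0, 258.0], 0.96), ([161.0, 267.0, 191.0, 288.0], 0.83), ([202.0, 236.0, 224.0, 253.0], 0.81), ([199.0, 281.0, 228.0, 308.0], 0.75), ([208.0, 193.0, 230.0, 213.0], 0.66), ([156.0, 155.0, 179.0, 176.0], 0.19)]
top inner_lid [([383.0, 257.0, 393.0, 262.0], 0.53)]
top outer_lid [([370.0, 247.0, 398.0, 271.0], 0.65)]
top mug [([198.0, 122.0, 237.0, 159.0], 0.83)]
top tomato_tin [([351.0, 165.0, 383.0, 195.0], 0.94)]
top spice_jar [([352.0, 165.0, 385.0, 196.0], 0.72)]
{'vertical_fov': 49.31629129421898, 'cx': 277.6378938541683, 'cy': 209.00249691993474, 'origin': array([ 0.42536286, -0.83637743,  0.48100257]), 'orientation': array([ 1.20006562,  0.02655779, -0.16085025]), 'shot': 2}
side reader [([233.0, 174.0, 267.0, 205.0], 0.94)]
side tin [([178.0, 198.0
[... 515 characters left out ...]
]
{'time': 0.8, 'qpos': array([ 1.12198337e+00,  1.25763176e-01, -3.95553752e-02,  1.40539830e+00,
        1.81891075e-05,  1.57078025e+00]), 'qd': array([-6.99800843e-04, -1.52496982e-03, -1.41915530e-03, -6.41617727e-04,
        9.50907762e-04, -8.93523997e-05]), 'effort': array([-1.37557989e-03, -4.35644031e+01,  3.53068793e+01,  7.34855857e-04,
       -1.78480855e-04,  1.90092840e-05]), 'position': array([0.2277881 , 0.47299504, 0.40473431]), 'tcp_rot': array([ 3.14151318e+00, -1.81878300e-05,  2.69279577e+00]), 'wrist_force': array([ 0.24811974, -0.1147294 , -0.24791504]), 'ft_torque': array([-0.013965  ,  0.04779236, -0.0035595 ]), 'grasp_force': 0.0, 'grip_width': 0.08538514441451175}
```

View pics/top0.png

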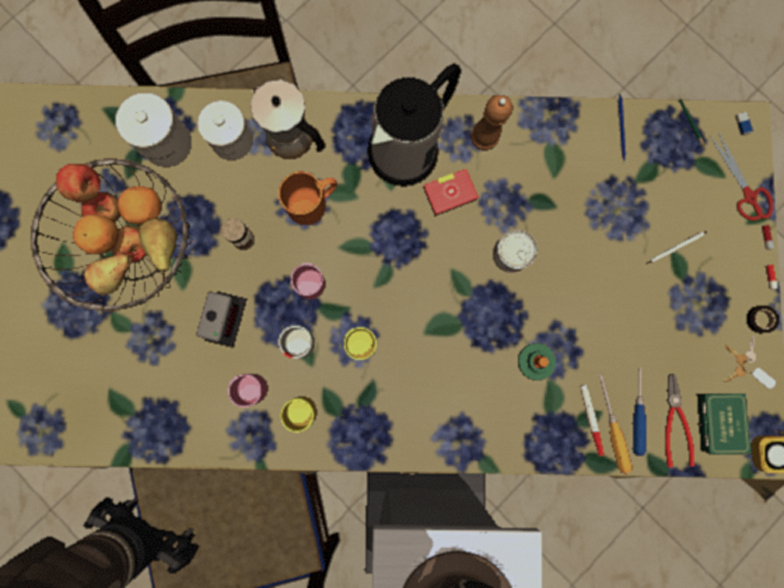

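View pics/side0.png

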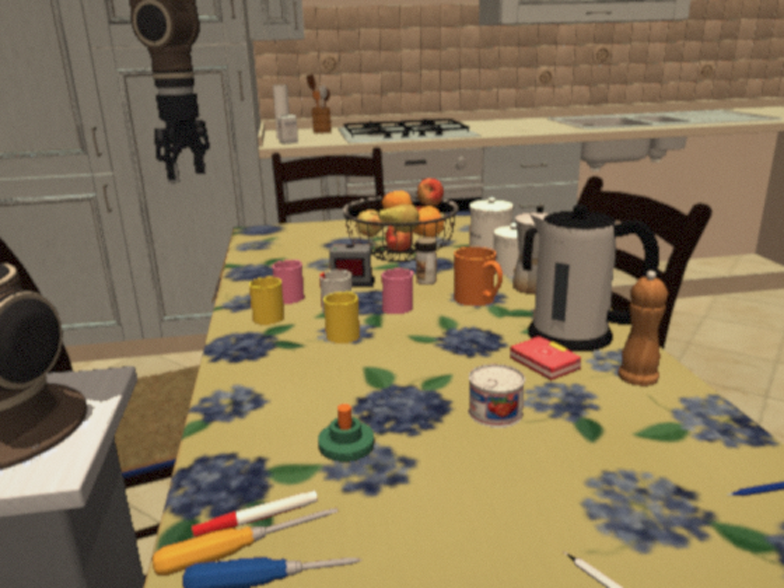

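The top view shows the tin candidates: white at about (212,244) px, with red at its lower left; pink at (178,278) and (219,200); yellow at (257,245) and (213,295). Only the white one fits. The reader is at (158,228), and the green lid with orange knob is at (384,258). Next I'll measure them and confirm with a crop.

```bash
python3 - <<'E'
from h import *
a=manip.camera("top");b=manip.camera("side")
save(a,"crop1.png",(130,180,280,300),5)
A=cloud(a);B=cloud(b)
def circ(P):
    x,y=P[:,0],P[:,1];s=np.linalg.lstsq(np.c_[2*x,2*y,np.ones(len(x))],x*x+y*y,rcond=None)[0]
    return s[:2].round(4),np.sqrt(s[2]+s[0]**2+s[1]**2).round(4)
def reg(P,p,box): # pts in pix box
    l,t,r,bb=box; return P[t:bb,l:r].reshape(-1,3),p["pixels"][t:bb,l:r].reshape(-1,3).astype(int)
P,c=reg(A,a,(198,230,230,258))
m=(P[:,2]>.06)&(P[:,2]<.09);Q=P[m];print("tin top rim",m.sum(),Q.mean(0),Q.min(0),Q.max(0),circ(Q))
red=(P[:,2]>.06)&(c[:,0]-c[:,1]>40);print("red top",red.sum(),P[red].round(3).tolist())
P,c=reg(A,a,(138,200,184,252))
m=(P[:,2]>.072)&(P[:,2]<.1);Q=P[m];r=cv2.minAreaRect((Q[:,:2]*1000).astype(np.float32));print("reader",m.sum(),np.median(Q[:,2]),r)
P,c=reg(A,a,(365,240,404,278))
for lo,hi in((.012,.03),(.03,.045),(.045,.075)):
    Q=P[(P[:,2]>lo)&(P[:,2]<hi)]
    if len(Q):print("lid",lo,len(Q),Q.mean(0),cv2.minEnclosingCircle((Q[:,:2]*1000).astype(np.float32)))
P,c=reg(B,b,(220,280,275,340))
for lo,hi in((.012,.03),(.03,.045),(.045,.075)):
    Q=P[(P[:,2]>lo)&(P[:,2]<hi)]
    if len(Q):print("side lid",lo,len(Q),Q.mean(0),Q.min(0),Q.max(0),cv2.minEnclosingCircle((Q[:,:2]*1000).astype(np.float32)))
# table height check
for P,p in((A,a),(B,b)):
    q=P.reshape(-1,3);q=q[(abs(q[:,2])<.01)&(q[:,0]>.2)&(q[:,0]<.7)&(abs(q[:,1])<.5)];print("table",np.median(q[:,2]))
for t in["tin","tin_mouth","knob","collar","reader","reader_window","inner_lid"]:
    for n,P,p in(("t",A,a),("s",B,b)):
        print(n,t,[(np.round(d["point"]).tolist(),round(d["p"],2)) for d in manip.tip_of(t,p)])
E
```

```text
tin top rim 116 [0.4979832  0.30914915 0.0722556 ] [0.47088314 0.27780825 0.06076663] [0.52703956 0.33658334 0.08044924] (array([0.4991, 0.3069]), np.float64(0.0281))
red top 16 [[0.481, 0.327, 0.063], [0.478, 0.328, 0.075], [0.478, 0.324, 0.08], [0.478, 0.324, 0.067], [0.476, 0.325, 0.077], [0.476, 0.322, 0.077], [0.476, 0.32, 0.078], [0.476, 0.32, 0.061], [0.473, 0.322, 0.076], [0.473, 0.32, 0.073], [0.473, 0.318, 0.074], [0.473, 0.315, 0.076], [0.474, 0.313, 0.072], [0.471, 0.318, 0.073], [0.471, 0.315, 0.075], [0.471, 0.313, 0.069]]
reader 617 0.08177649443845181 ((542.3485107421875, 455.4595947265625), (46.66939163208008, 85.51739501953125), 77.49056243896484)
lid 0.012 419 [ 0.47231482 -0.1460352   0.02083881] ((472.2276916503906, -148.79588317871094), 36.32326889038086)
lid 0.03 110 [ 0.47237035 -0.14683254  0.03818728] ((472.530029296875, -149.12066650390625), 19.955411911010742)
lid 0.045 49 [ 0.47208707 -0.14741946  0.06069212] ((471.71746826171875, -148.80690002441406), 8.923654556274414)
side lid 0.012 663 [ 0.46793947 -0.16363855  0.02094851] [ 0.43380709 -0.18556474  0.
[... 773 characters left out ...]
 0.68), ([222.0, 241.0], 0.56)]
t tin_mouth [([199.0, 217.0], 0.81), ([243.0, 210.0], 0.73), ([244.0, 257.0], 0.65), ([282.0, 174.0], 0.65), ([296.0, 210.0], 0.57)]
s tin_mouth [([189.0, 208.0], 0.97), ([199.0, 239.0], 0.95), ([198.0, 191.0], 0.88), ([213.0, 246.0], 0.77)]
t knob [([257.0, 385.0], 0.59)]
s knob [([297.0, 244.0], 0.59), ([217.0, 344.0], 0.49)]
t collar [([257.0, 384.0], 0.94)]
s collar [([305.0, 249.0], 0.65)]
t reader [([225.0, 163.0], 0.81)]
s reader [([203.0, 247.0], 0.76)]
t reader_window [([231.0, 167.0], 0.6)]
s reader_window [([202.0, 249.0], 0.57), ([190.0, 250.0], 0.56)]
t inner_lid [([262.0, 385.0], 0.51), ([173.0, 171.0], 0.38)]
s inner_lid [([316.0, 246.0], 0.54)]
```

View pics/crop1.png

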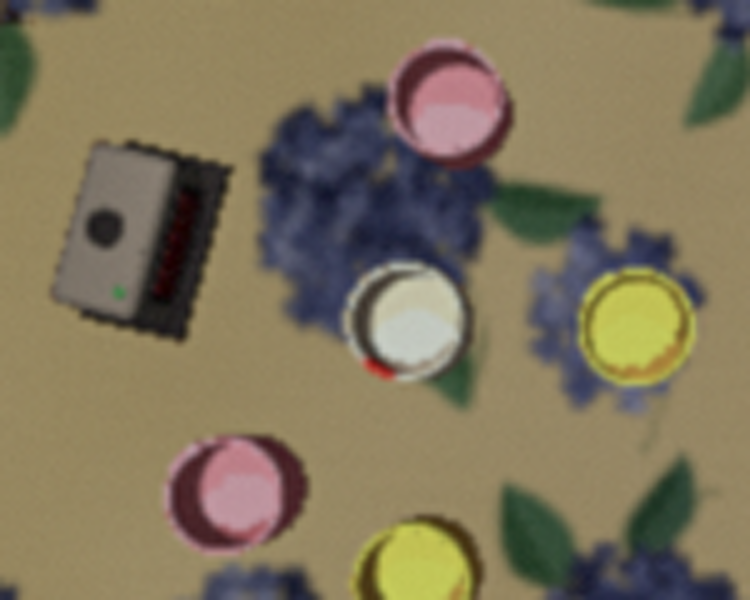

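The crop confirms the target: the white tin is at crop (405,320), with its red mark at lower left (378,370). The reader's window faces the tin. Next I'll refine the angles and work out the moves.

```bash
cat >> h.py <<'E'
def world_at(p,uv,z):
    f=210/np.tan(np.radians(p["vertical_fov"])/2);uv=np.atleast_2d(uv).astype(float)
    d=np.c_[(uv[:,0]-p["cx"])/f,-(uv[:,1]-p["cy"])/f,-np.ones(len(uv))]@rot(p["orientation"]).T
    o=np.array(p["origin"]);return o+d*((z-o[2])/d[:,2])[:,None]
def fitc(P):
    x,y=P[:,0],P[:,1];s=np.linalg.lstsq(np.c_[2*x,2*y,np.ones(len(x))],x*x+y*y,rcond=None)[0]
    return s[:2],np.sqrt(s[2]+s[0]**2+s[1]**2)
def tinmark(p,c):
    "red pixels near rim, projected on plane z=.075"
    im=p["pixels"].astype(int);m=(im[...,0]-im[...,1]>60)&(im[...,0]-im[...,2]>60)
    v,u=np.nonzero(m);w=world_at(p,np.c_[u,v],.075);k=np.hypot(*(w[:,:2]-c).T)<.038
    w=w[k];wt=(im[v,u,0]-im[v,u,1])[k]
    r=np.hypot(*(w[:,:2]-c).T)
    return np.degrees(np.arctan2(*((w[:,:2]-c)*wt[:,None]).sum(0)[::-1])),k.sum(),r.mean()
def go(target,yaw):
    "tool-axis shifts (cm) and turn (deg) from present to TCP target/yaw (tool down)"
    s=manip.state();d=np.array(target)-s["position"];y0=s["tcp_rot"][2]
    l=R.from_euler('xyz',s["tcp_rot"]).as_matrix().T@d*100
    t=(np.degrees(y0-yaw)+180)%360-180
    return l.round(2),round(t,1)
E
python3 - <<'E'
from h import *
print("off",manip.grasp_offset)
rw=[];tc=[]
for i in range(2):
    a=manip.camera("top");A=cloud(a)
    Q=A[200:252,138:184].reshape(-1,3);
    for lo,hi in((.074,.095),(.004,.095)):
        q=Q[(Q[:,2]>lo)&(Q[:,2]<hi)];print("reader",lo,[np.round(x,1) for x in cv2.minAreaRect((q[:,:2]*1000).astype(np.float32))])
        h=q[:,:2]-q[:,:2].mean(0);w,v=np.linalg.eigh(h.T@h);print(" pca",np.degrees(np.arctan2(v[1,0],v[0,0])))
    # top face by image mask
    m=((A[...,2]>.074)&(A[...,2]<.095));m[:,:138]=0;m[:,184:]=0;m[:200]=0;m[252:]=0
    v,u=np.nonzero(m);w=world_at(a,np.c_[u,v],.083)[:,:2]
    # best-fit rectangle
    print(" proj",[np.round(x,1) for x in cv2.minAreaRect((w*1000).astype(np.float32))])
    m=(A[...,2]>.066)&(A[...,2]<.084);m[:,:198]=0;m[:,230:]=0;m[:232]=0;m[258:]=0
    v,u=np.nonzero(m);w=world_at(a,np.c_[u,v],.075)[:,:2];c=cv2.minEnclosingCircle((w*1000).astype(np.float32));print("tin",c,fitc(w))
    print("mark",tinmark(a,np.array(c[0])/1000))
for n,z,b in(("p1",.0,(158,262,195,292)),("p2",0,(205,190,234,216)),("y1",0,(243,232,275,260)),("y2",0,(197,278,230,310)),("mug",0,(196,120,240,162)),("tom",0,(348,162,388,198))):
    q=A[b[1]:b[3],b[0]:b[2]].reshape(-1,3);q=q[(q[:,2]>.045)&(q[:,2]<.12)];c=cv2.minEnclosingCircle((q[:,:2]*1000).astype(np.float32));print(n,np.round(c[0]),round(c[1]),q[:,2].max().round(3))
# pads of gripper closed shape unknown; tall things near
E
```

```text
off 0.1547
reader 0.074 [array([542.3, 455.4]), array([46.8, 85.4]), np.float64(77.5)]
 pca -102.68050056352953
reader 0.004 [array([548.4, 454.2]), array([140.6, 123. ]), np.float64(2.3)]
 pca -95.48817959579151
 proj [array([541.8, 453.4]), array([46.9, 84.7]), np.float64(77.1)]
tin ((498.9358215332031, 306.84393310546875), 30.024585723876953) (array([0.49902005, 0.30682637]), np.float64(0.02814289051435903))
mark (np.float64(153.1444635610812), np.int64(15), np.float64(0.027611493019227894))
reader 0.074 [array([542.3, 455.5]), array([47.3, 85.2]), np.float64(76.8)]
 pca -102.30853820387507
reader 0.004 [array([548.4, 453.9]), array([141.8, 122.8]), np.float64(2.7)]
 pca -91.69547611182871
 proj [array([541.8, 453.5]), array([46.6, 84.7]), np.float64(77.1)]
tin ((498.9136962890625, 307.0871276855469), 29.87970542907715) (array([0.49902041, 0.30691989]), np.float64(0.02815486427512831))
mark (np.float64(153.56550060246704), np.int64(15), np.float64(0.027485658293171154))
p1 [410. 395.] 30 0.078
p2 [614. 291.] 30 0.078
y1 [499. 190.] 30 0.078
y2 [368. 299.] 30 0.079
mug [777. 292.] 55 0.104
tom [ 683. -104.] 38 0.061
```

```bash
python3 -c "
from h import *
print(go([.499,.307,.3047],np.radians(154.29)))"
```

```text
(array([-31.64,  -3.19,  10.  ]), np.float64(-0.0))
```

Call:
step_arm(increments=[[8.54,-3.0,-0.3,1,0],[8.54,-3.2,-0.35,1,0],[8.54,-3.2,-0.32,1,0],[8.54,-3.2,-0.32,1,0],[8.54,-3.2,-0.32,1,0],[8.54,-3.2,-0.32,1,0],[8.54,-3.2,-0.32,1,0],[8.54,-3.2,-0.32,1,0],[8.54,-3.2,-0.32,1,0],[8.54,-3.04,-0.3,1,0],[8.54,0,0,0,0],[8.54,0,0,0,0]])

```text
time: 2.9
position: [0.4992, 0.3066, 0.3042]
tcp_rot: [-3.141, -0.001, 2.691]
wrist_force: [0.7, 0.4, 0.0]
grip_width: 0.0854
grasp_force: 0.0
```

```bash
python3 -c "
from h import *
print(go([.499,.307,.195],np.radians(154.29)))"
```

```text
(array([ 0.03,  0.03, 10.92]), np.float64(-0.1))
```

Descend, then close for the first centring grip.

Call:
step_arm(increments=[[8.54,0.03,0.03,2,0],[8.54,0,0,2,0],[8.54,0,0,2,0],[8.54,0,0,2,0],[8.54,0,0,1.5,0],[8.54,0,0,1.4,0],[8.54,0,0,0,0],[6.5,0,0,0,0],[6.5,0,0,0,0],[6.2,0,0,0,0],[5.9,0,0,0,0],[5.8,0,0,0,0],[5.8,0,0,0,0],[5.8,0,0,0,0]])

```text
time: 4.3
position: [0.4991, 0.3075, 0.1972]
tcp_rot: [3.14, 0.001, 2.693]
wrist_force: [-1.0, -1.3, 5.1]
grip_width: 0.0601
grasp_force: 63.1
```

Call:
step_arm(increments=[[8.54,0,0,0,0],[8.54,0,0,0,0],[8.54,0,0,0,0],[8.54,0,0,0,0],[8.54,0,0,0,-7.5],[8.54,0,0,0,-7.5],[8.54,0,0,0,-7.5],[8.54,0,0,0,-7.5],[8.54,0,0,0,-7.5],[8.54,0,0,0,-7.5],[8.54,0,0,0,-7.5],[8.54,0,0,0,-7.5],[8.54,0,0,0,-7.5],[8.54,0,0,0,-7.5],[8.54,0,0,0,-7.5],[8.54,0,0,0,-7.5],[8.54,0,0,0,0],[8.54,0,0,0,0]])

```text
time: 6.1
position: [0.4989, 0.3074, 0.1956]
tcp_rot: [3.142, -0.0, -2.023]
wrist_force: [-0.6, 1.0, -0.7]
grip_width: 0.0855
grasp_force: 0.0
```

Call:
step_arm(increments=[[6.5,0,0,0,0],[6.5,0,0,0,0],[6.2,0,0,0,0],[5.9,0,0,0,0],[5.8,0,0,0,0],[5.8,0,0,0,0],[5.8,0,0,0,0]])

```text
time: 6.8
position: [0.4985, 0.3076, 0.1959]
tcp_rot: [3.14, 0.0, -2.019]
wrist_force: [-4.8, 2.2, 4.7]
grip_width: 0.0581
grasp_force: 15.8
```

```bash
python3 - <<'E'
from h import *
s=manip.state();print(s["position"],np.degrees(s["tcp_rot"][2]),s["qpos"][5])
a=manip.camera("top");print(tinmark(a,s["position"][:2]))
save(a,"g1.png",(180,210,250,280),8)
E
```

```text
[0.49848159 0.30761255 0.19594233] -115.70525034306921 -0.5695130996630112
(np.float64(0.0), np.int64(0), np.float64(nan))h.py:30: RuntimeWarning: Mean of empty slice.
  return np.degrees(np.arctan2(*((w[:,:2]-c)*wt[:,None]).sum(0)[::-1])),k.sum(),r.mean()
  ret = ret.dtype.type(ret / rcount)
```

View pics/g1.png

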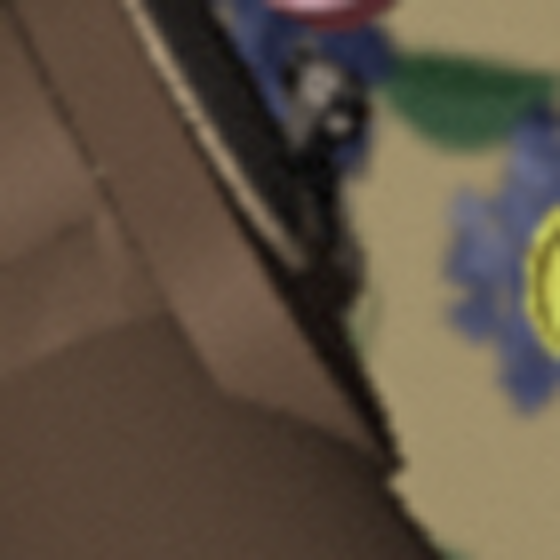

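Call:
step_arm(increments=[[5.0,0,0,0,0],[5.0,0,0,0,0],[5.0,0,0,0,0]])

```text
time: 7.15
position: [0.4986, 0.3076, 0.1961]
tcp_rot: [3.141, 0.001, -2.02]
wrist_force: [-5.1, 1.6, 5.8]
grip_width: 0.0578
grasp_force: 63.1
```

That crop shows only the arm hiding the tin. The opening of 57.8 mm is less than the 60 mm diameter, so I'll check from the side before turning.

```bash
python3 - <<'E'
from h import *
b=manip.camera("side");save(b,"g2.png",(170,130,290,250),5)
s=manip.state();print(s["grip_width"],s["ft_torque"])
E
```

```text
0.058080835643931066 [ 0.3870818   1.0580195  -0.01925535]
```

View pics/g2.png

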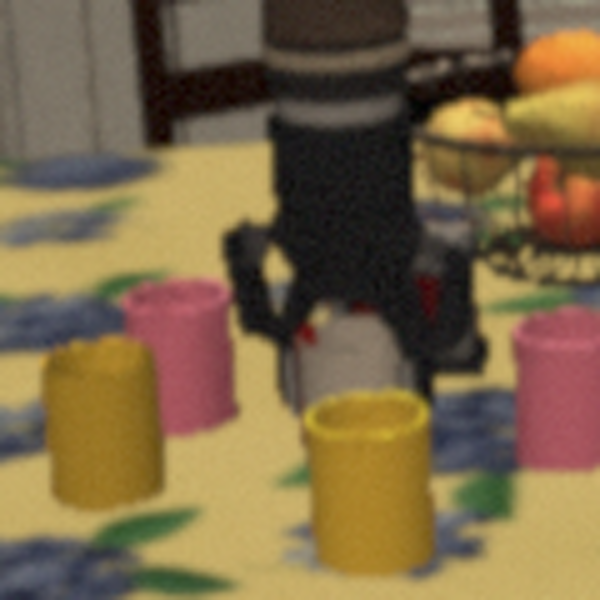

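The tin sits between the fingers at crop (350,350), upright, with the red mark at the left pad (303,335). The grip is fine, so I'll turn it 76° clockwise.

Call:
step_arm(increments=[[5.0,0,0,0,3],[5.0,0,0,0,6],[5.0,0,0,0,7],[5.0,0,0,0,7],[5.0,0,0,0,7],[5.0,0,0,0,7],[5.0,0,0,0,7],[5.0,0,0,0,7],[5.0,0,0,0,7],[5.0,0,0,0,7],[5.0,0,0,0,6],[5.0,0,0,0,4],[5.0,0,0,0,1],[5.0,0,0,0,0],[5.0,0,0,0,0],[5.0,0,0,0,0]])

```text
time: 8.8
position: [0.4992, 0.3075, 0.1961]
tcp_rot: [3.141, 0.001, 2.938]
wrist_force: [-0.9, 1.0, 5.1]
grip_width: 0.0578
grasp_force: 63.0
```

Call:
step_arm(increments=[[8.54,0,0,0,0],[8.54,0,0,0,0],[8.54,0,0,0,0],[8.54,0,0,0,0],[8.54,0,0,0,0]])

```text
time: 9.3
position: [0.4988, 0.3073, 0.1955]
tcp_rot: [-3.141, -0.0, 2.937]
wrist_force: [-0.6, 0.2, 0.3]
grip_width: 0.0858
grasp_force: 0.0
```

Call:
step_arm(increments=[[8.54,0,0,-1,0],[8.54,0,0,-2.5,0],[8.54,0,0,-2.5,0],[8.54,0,0,-2.5,0],[8.54,0,0,-2.5,0],[8.54,0,0,0,0]])

```text
time: 9.9
position: [0.4996, 0.3079, 0.3105]
tcp_rot: [3.137, 0.005, 2.937]
wrist_force: [0.3, 0.1, 0.3]
grip_width: 0.085
grasp_force: 0.0
```

```bash
python3 -c "
from h import *
print(go([.472,-.1485,.305],np.radians(168.3)))"
```

```text
(array([ -6.55, -45.25,   0.37]), np.float64(-0.0))
```

Call:
step_arm(increments=[[8.54,-0.2,-1.25,0.37,0],[8.54,-0.4,-3,0,0],[8.54,-0.6,-4,0,0],[8.54,-0.6,-4,0,0],[8.54,-0.6,-4,0,0],[8.54,-0.6,-4,0,0],[8.54,-0.6,-4,0,0],[8.54,-0.6,-4,0,0],[8.54,-0.6,-4,0,0],[8.54,-0.6,-4,0,0],[8.54,-0.6,-4,0,0],[8.54,-0.6,-3,0,0],[8.54,-0.55,-2,0,0],[8.54,0,0,0,0],[8.54,0,0,0,0]])

```text
time: 11.4
position: [0.4761, -0.1506, 0.3008]
tcp_rot: [3.141, -0.002, 2.936]
wrist_force: [-0.1, 0.3, -0.2]
grip_width: 0.0856
grasp_force: 0.0
```

```bash
python3 - <<'E'
from h import *
for i in range(2):
    a=manip.camera("top");A=cloud(a)
    m=(A[...,2]>.066)&(A[...,2]<.084);m[:,:195]=0;m[:,233:]=0;m[:232]=0;m[258:]=0
    v,u=np.nonzero(m);w=world_at(a,np.c_[u,v],.075)[:,:2]*1000;c=cv2.minEnclosingCircle(w.astype(np.float32))
    print(c,tinmark(a,np.array(c[0])/1000),tinmark(a,np.array([.4990,.3070])))
save(a,"t2.png",(130,180,280,300),5)
print(go([.472,-.1485,.2155],np.radians(168.3)))
E
```

```text
((503.77099609375, 305.1001892089844), 30.668292999267578) (np.float64(79.35695317941533), np.int64(16), np.float64(0.02760897935149153)) (np.float64(68.60279637623238), np.int64(16), np.float64(0.027038539864715543))
((502.9666442871094, 305.6575927734375), 30.410879135131836) (np.float64(77.5951037729707), np.int64(17), np.float64(0.02699127833619554)) (np.float64(68.67596475088035), np.int64(17), np.float64(0.02679564951766233))
(array([0.45, 0.02, 8.58]), np.float64(0.0))
```

View pics/t2.png

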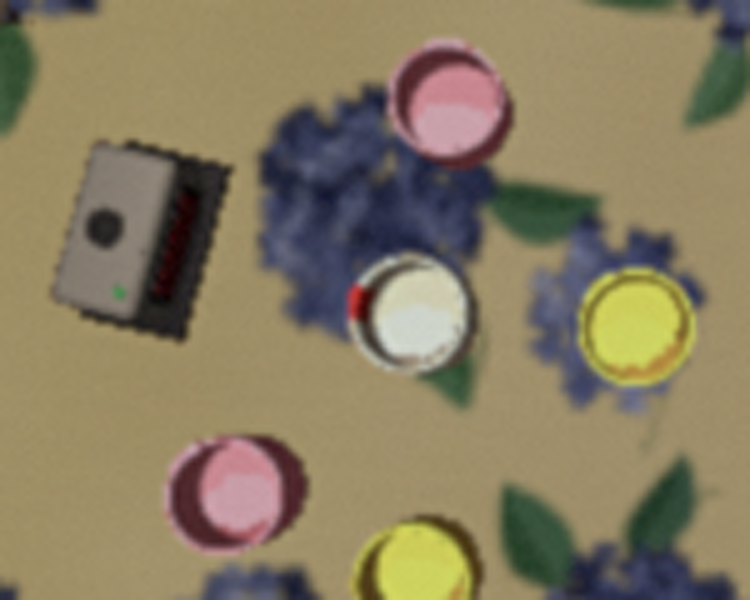

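The mark is now on the reader's side at crop (358,303), and the tin centre at (412,313), shifted about 5 mm. I'll average a few shots to measure its angle and centre better.

```bash
cat >> h.py <<'E'
def tinpose(n=4):
    C=[];M=[]
    for i in range(n):
        a=manip.camera("top");A=cloud(a);g=a["pixels"].astype(int)
        m=(A[...,2]>.066)&(A[...,2]<.086);m[:,:192]=0;m[:,236:]=0;m[:230]=0;m[262:]=0
        v,u=np.nonzero(m);w=world_at(a,np.c_[u,v],.075)[:,:2]
        # fit annulus centre: maximise number of pts within radii 26..31
        from scipy.optimize import minimize
        f=lambda c:np.mean(np.clip(abs(np.hypot(*(w-c).T)-.0285),0,.006)**2)*1e6
        c0=(w.min(0)+w.max(0))/2
        c=minimize(f,c0,method="Nelder-Mead",options=dict(xatol=1e-5,fatol=1e-6,initial_simplex=[c0,c0+[.003,0],c0+[0,.003]])).x
        C.append(c);M.append(tinmark(a,c)[0])
    return np.array(C),np.array(M)
E
python3 - <<'E'
from h import *
C,M=tinpose();print((C*1000).round(1).tolist(),M.round(1))
b=manip.camera("side");B=cloud(b)
for t in manip.cut_out("tin",b):
    q=B[t["mask"]];q=q[np.isfinite(q[:,0])];print(np.round(t["rect"]),t["p"],q.mean(0).round(3),q.max(0).round(3))
# white tin rim in side image
m=(B[...,2]>.066)&(B[...,2]<.083)&(np.hypot(B[...,0]-.502,B[...,1]-.306)<.045)
v,u=np.nonzero(m);w=world_at(b,np.c_[u,v],.075)[:,:2];print("side x",B[m][:,0].min(),B[m][:,0].max(),B[m][:,1].min(),B[m][:,1].max())
im=b["pixels"].astype(int);r=(im[...,0]-im[...,1]>60)&m;print("red side",r.sum(),B[r].mean(0))
E
```

```text
[[502.7, 304.9], [502.7, 304.9], [502.7, 304.8], [502.7, 304.9]] [77.3 77.4 77.4 77.2]
[194. 189. 219. 220.] 0.93 [0.411 0.38  0.045] [0.439 0.541 0.076]
[176. 195. 202. 234.] 0.92 [0.366 0.288 0.043] [0.396 0.539 0.076]
[272. 192. 296. 223.] 0.71 [0.61  0.278 0.046] [0.678 0.535 0.076]
[242. 230. 256. 241.] 0.55 [0.494 0.165 0.03 ] [0.521 0.176 0.046]
side x 0.4715917842938877 0.48177388417367223 0.2923608626961707 0.32765480338445196
red side 0 [nan nan nan]<stdin>:9: RuntimeWarning: Mean of empty slice.
  ret = um.true_divide(
```

Averaged, the mark is at 77.3° against the reader axis at 77.3°, so the tin is facing squarely, centred at (0.503, 0.305). Now for the knob.

Call:
step_arm(increments=[[8.54,0.45,0.02,1.5,0],[8.54,0,0,2,0],[8.54,0,0,2,0],[6,0,0,1.5,0],[5,0,0,1.0,0],[5,0,0,0,0],[5,0,0,0,0]])

```text
time: 12.5
position: [0.4728, -0.1491, 0.2224]
tcp_rot: [-3.142, 0.0, 2.937]
wrist_force: [0.3, -0.7, 0.1]
grip_width: 0.0498
grasp_force: 0.0
```

```bash
python3 - <<'E'
from h import *
print(go([.472,-.1485,.2155],np.radians(168.3)))
b=manip.camera("side");save(b,"k1.png",(190,240,310,350),5)
E
```

```text
(array([0.09, 0.04, 0.69]), np.float64(-0.0))
```

View pics/k1.png

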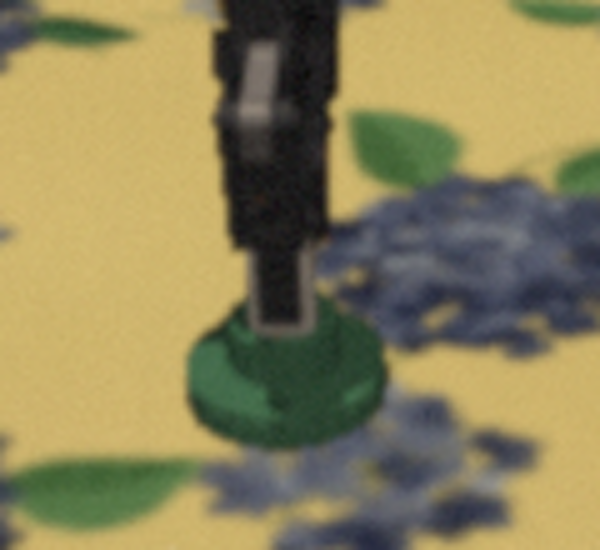

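The finger is centred over the lid (x≈283 against 287 in the crop), with its tip just above the collar. I'll lower 7 mm and pinch the knob.

Call:
step_arm(increments=[[5,0.09,0.04,0.4,0],[4,0,0,0.29,0],[3,0,0,0,0],[2.4,0,0,0,0],[2,0,0,0,0],[1.0,0,0,0,0],[1.0,0,0,0,0],[1.0,0,0,0,0],[1.0,0,0,0,0]])

```text
time: 13.45
position: [0.472, -0.1486, 0.2154]
tcp_rot: [-3.142, 0.001, 2.937]
wrist_force: [0.1, 0.8, 4.4]
grip_width: 0.0159
grasp_force: 58.5
```

Gripped with 58 N. Lift slowly, then measure the lid against the tool.

Call:
step_arm(increments=[[1.0,0,0,-0.3,0],[1.0,0,0,-0.7,0],[1.0,0,0,-1.2,0],[1.0,0,0,-1.5,0],[1.0,0,0,-1.5,0],[1.0,0,0,-1.5,0],[1.0,0,0,-1.5,0],[1.0,0,0,-1.5,0],[1.0,0,0,-1.0,0],[1.0,0,0,-0.7,0],[1.0,0,0,-0.3,0],[1.0,0,0,0,0],[1.0,0,0,0,0]])

```text
time: 14.75
position: [0.4717, -0.1485, 0.3315]
tcp_rot: [3.141, -0.001, 2.937]
wrist_force: [-0.4, -0.6, -2.3]
grip_width: 0.0159
grasp_force: 58.5
```

```bash
cat >> h.py <<'E'
def green(cam,near,lo=.05):
    p=manip.camera(cam);P=cloud(p);im=p["pixels"].astype(int)
    m=(im[...,1]-im[...,0]>15)&(P[...,2]>lo)&(np.hypot(P[...,0]-near[0],P[...,1]-near[1])<.06)
    return p,P,m
E
python3 - <<'E'
from h import *
s=manip.state();print(s["position"],s["tcp_rot"],s["wrist_force"])
for cam in("top","side"):
    p,P,m=green(cam,s["position"]);q=P[m];print(cam,m.sum(),q.min(0).round(4),q.max(0).round(4),cv2.minEnclosingCircle((q[:,:2]*1000).astype(np.float32)))
    c=cv2.minEnclosingCircle((q[:,:2][q[:,2]>np.percentile(q[:,2],5)]*1000).astype(np.float32));print(c)
    if cam=="side":
        save(p,"l1.png",(180,180,310,310),4)
        o=P[(np.abs(P[...,0]-s["position"][0])<.03)&(np.abs(P[...,1]-s["position"][1])<.04)&(P[...,2]>.09)&(P[...,2]<q[:,2].min())];print("below",o.min(0) if len(o) else 0)
E
```

```text
[ 0.47170937 -0.14850062  0.33151604] [ 3.14148925e+00 -9.90112534e-04  2.93714278e+00] [-0.4103309  -0.58489646 -2.32648594]
top 242 [ 0.437  -0.1704  0.1322] [ 0.504  -0.1147  0.2942] ((471.15789794921875, -148.00437927246094), 34.801387786865234)
((471.15789794921875, -148.00437927246094), 34.801387786865234)
side 783 [ 0.4351 -0.1859  0.1257] [ 0.5016 -0.1251  0.157 ] ((468.1925964355469, -151.00802612304688), 35.124542236328125)
((468.1925964355469, -151.00802612304688), 35.124542236328125)
below [ 0.4419389  -0.18446949  0.12298918]
```

View pics/l1.png

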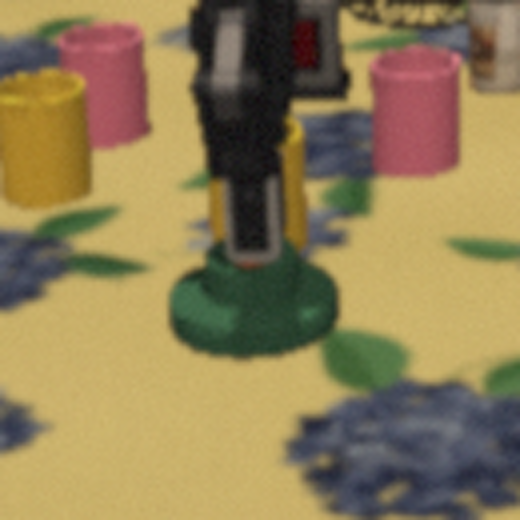

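The set hangs level from the knob, with the green plate at crop (255,310). Its measured axis is within about 0.5 mm of the TCP. Carry it over the tin.

Call:
step_arm(increments=[[1.0,0.07,0.5,0,0],[1.0,0.2,1.5,0,0],[1.0,0.35,2.55,0,0],[1.0,0.4,3,0,0],[1.0,0.4,3,0,0],[1.0,0.4,3,0,0],[1.0,0.4,3,0,0],[1.0,0.4,3,0,0],[1.0,0.4,3,0,0],[1.0,0.4,3,0,0],[1.0,0.4,3,0,0],[1.0,0.4,3,0,0],[1.0,0.4,3,0,0],[1.0,0.4,3,0,0],[1.0,0.42,2.5,0,0],[1.0,0.5,2,0,0],[1.0,0.4,1.5,0,0],[1.0,0.2,1,0,0],[1.0,0,0,0,0],[1.0,0,0,0,0]])

```text
time: 16.85
position: [0.4982, 0.3006, 0.332]
tcp_rot: [-3.141, -0.0, 2.937]
wrist_force: [-1.2, 0.1, -1.6]
grip_width: 0.0159
grasp_force: 58.7
```

```bash
python3 - <<'E'
from h import *
s=manip.state();print(s["position"],np.degrees(s["tcp_rot"]),s["grip_width"])
print(go([.503,.305,.3315],np.radians(168.3)))
E
```

```text
[0.4981927  0.30060538 0.33197721] [-1.79959996e+02 -7.05214156e-03  1.68279927e+02] 0.015864293499992122
(array([-0.38,  0.53,  0.05]), np.float64(-0.0))
```

Call:
step_arm(increments=[[1.0,-0.2,0.27,0,0],[1.0,-0.18,0.26,0,0],[1.0,0,0,0.7,0],[1.0,0,0,1.0,0],[1.0,0,0,0.9,0],[1.0,0,0,0.7,0],[1.0,0,0,0.4,0],[1.0,0,0,0,0],[1.0,0,0,0,0]])

```text
time: 17.75
position: [0.5031, 0.3054, 0.2952]
tcp_rot: [3.142, 0.0, 2.937]
wrist_force: [-0.3, 0.4, -1.9]
grip_width: 0.0156
grasp_force: 58.7
```

```bash
python3 - <<'E'
from h import *
s=manip.state();print(s["position"],go([.503,.305,.2764],np.radians(168.3)))
b=manip.camera("side");save(b,"p1.png",(190,140,290,240),6)
a=manip.camera("top");save(a,"p1t.png",(180,210,250,280),6)
E
```

```text
[0.50305708 0.30543576 0.29517883] (array([-0.  , -0.04,  1.88]), np.float64(-0.0))
```

View pics/p1.png

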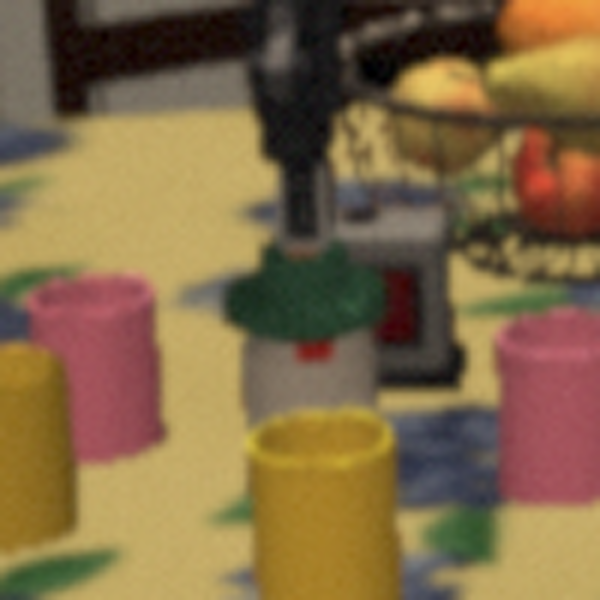

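The lid set hovers just over the tin (lid columns 226–387, tin 245–378 in the crop). The far inside red is near the tin's mid-column. I'll check for lateral offset numerically.

```bash
cat >> h.py <<'E'
def proj(p,X):
    f=210/np.tan(np.radians(p["vertical_fov"])/2);c=(np.atleast_2d(X)-np.array(p["origin"]))@rot(p["orientation"])
    return np.c_[p["cx"]+f*c[:,0]/-c[:,2],p["cy"]-f*c[:,1]/-c[:,2]]
def sub(p,row,l,r,fn):
    "edge columns (subpixel) where fn(pixels) crosses half between outside and max"
    g=fn(p["pixels"][row,l:r].astype(float));k=g>0.5*(np.percentile(g,85)+np.percentile(g,10))
    i=np.flatnonzero(k);return (l+i[0],l+i[-1])
E
python3 - <<'E'
from h import *
b=manip.camera("side")
c=np.array([.503,.305])
for z in(.06,.075,.093,.098):print(z,proj(b,[[*c,z],[c[0]-.03*.99,c[1]+.03*.16,z],[c[0]+.03*.99,c[1]-.03*.16,z]]).round(1).tolist())
sat=b["pixels"].astype(int)
for row in range(186,210,2):
    print(row,' '.join('%d,%d,%d'%tuple(x) for x in sat[row,[226,227,228,229,230,231,232,233]]),'|',' '.join('%d,%d,%d'%tuple(x) for x in sat[row,[250,251,252,253,254,255,256]]))
E
```

```text
0.06 [[241.9, 202.3], [230.6, 202.6], [253.2, 202.0]]
0.075 [[241.6, 197.0], [230.2, 197.3], [253.0, 196.7]]
0.093 [[241.2, 190.5], [229.8, 190.8], [252.6, 190.3]]
0.098 [[241.1, 188.7], [229.7, 189.0], [252.5, 188.5]]
186 132,124,103 117,110,94 99,96,80 77,76,62 61,64,48 47,55,43 37,48,35 28,47,32 | 39,65,45 35,61,44 39,60,40 50,56,44 52,32,26 58,12,16 66,20,20
188 99,100,98 73,76,71 41,53,41 36,52,39 31,48,36 24,44,29 23,44,29 25,44,27 | 38,62,45 37,61,42 35,59,38 39,56,39 47,37,26 57,19,18 60,16,10
190 114,109,97 75,78,65 42,56,39 31,49,37 27,46,34 31,48,38 34,51,39 32,50,38 | 44,71,48 39,61,43 36,54,39 39,50,36 45,33,23 58,22,18 57,5,7
192 145,133,98 107,97,68 62,62,42 41,53,38 32,48,34 37,54,39 33,54,40 34,58,37 | 39,60,42 38,59,42 32,52,35 41,48,36 52,28,25 60,13,14 63,11,13
194 186,161,99 176,155,96 151,132,82 105,95,57 77,76,50 54,65,45 41,60,44 37,58,40 | 56,64,47 58,54,43 55,36,27 60,23,19 61,10,16 65,22,22 61,2,2
196 198,172,104 195,170,102 193,169,103 184,161,98 149,130,82 102,94,67 83,79,64 80,79,66 | 101,90,78 94,80,69 71,52,47 55,30,26 50,21,21 50,17,15 49,21,24
198 19
[... 275 characters left out ...]
72,68,63 64,60,54 67,62,57 69,64,57
202 192,167,99 193,169,100 193,169,100 181,157,96 134,118,82 111,98,79 116,102,88 117,102,88 | 111,99,83 100,89,76 79,70,61 57,49,45 37,33,34 41,39,38 42,40,39
204 191,169,98 190,165,96 191,166,98 181,158,96 139,120,82 113,97,79 115,102,87 118,105,88 | 113,100,86 107,95,81 86,76,63 80,70,53 75,67,44 75,64,42 78,67,45
206 188,165,97 193,167,102 193,169,102 182,158,95 144,122,81 116,100,80 116,102,88 117,102,87 | 121,109,92 114,102,84 120,103,76 164,144,90 181,159,96 181,159,95 184,161,96
208 192,168,101 193,169,101 190,166,99 189,165,98 164,141,91 128,111,83 117,105,88 119,105,90 | 176,154,74 165,147,74 148,131,74 154,137,89 153,136,93 152,135,97 150,135,98
```

Relative to the side camera's own bias, the lid and tin agree to about 0.5 mm. Lower slowly.

Call:
step_arm(increments=[[1.0,0,-0.02,0.2,0],[1.0,0,-0.01,0.2,0],[1.0,0,0,0.2,0],[1.0,0,0,0.2,0],[1.0,0,0,0.2,0],[1.0,0,0,0.2,0],[1.0,0,0,0.1,0],[1.0,0,0,0,0]])

```text
time: 18.7
position: [0.503, 0.3051, 0.2819]
tcp_rot: [-3.141, -0.0, 2.937]
wrist_force: [0.4, -0.3, -1.2]
grip_width: 0.0158
grasp_force: 58.7
```

Call:
step_arm(increments=[[1.0,0,0,0.15,0],[1.0,0,0,0.15,0],[1.0,0,0,0.1,0],[1.0,0,0,0.08,0],[1.0,0,0,0.05,0],[1.0,0,0,0,0],[1.0,0,0,0,0]])

```text
time: 19.4
position: [0.503, 0.3051, 0.2768]
tcp_rot: [3.142, 0.0, 2.937]
wrist_force: [-0.2, -0.3, -2.6]
grip_width: 0.0158
grasp_force: 58.7
```

Call:
step_arm(increments=[[1.0,0,0,0.04,0],[1.0,0,0,0.04,0],[1.0,0,0,0.04,0],[1.0,0,0,0,0],[1.0,0,0,0,0]])

```text
time: 19.9
position: [0.503, 0.3051, 0.2764]
tcp_rot: [3.141, 0.001, 2.937]
wrist_force: [-2.1, -1.4, 6.4]
grip_width: 0.016
grasp_force: 59.4
```

Contact came exactly at the predicted seated height, at 6 N. Release and back off straight up.

Call:
step_arm(increments=[[2.2,0,0,0,0],[3,0,0,0,0],[4,0,0,0,0],[5,0,0,0,0],[5,0,0,0,0],[6,0,0,-0.5,0],[6,0,0,-1.5,0],[6,0,0,-2,0],[6,0,0,-2,0],[6,0,0,0,0]])

```text
time: 20.9
position: [0.5036, 0.3054, 0.3389]
tcp_rot: [3.138, 0.004, 2.937]
wrist_force: [0.7, 0.8, -0.3]
grip_width: 0.06
grasp_force: 0.0
```

```bash
python3 - <<'E'
from h import *
s=manip.state();print(s["position"],s["grip_width"])
b=manip.camera("side");save(b,"s1.png",(190,140,290,240),6)
p,P,m=green("side",[.503,.305]);q=P[m];print(len(q),q.min(0),q.max(0))
p,P,m=green("top",[.503,.305]);q=P[m];print(len(q),q.min(0),q.max(0)) if len(q) else 0
E
```

```text
[0.50355345 0.30543036 0.33889333] 0.06004112942360321
255 [0.47125238 0.26148151 0.07347393] [0.53328222 0.31970292 0.10103006]
59 [0.47403216 0.26709318 0.06946491] [0.53437948 0.29590947 0.29710499]
```

View pics/s1.png

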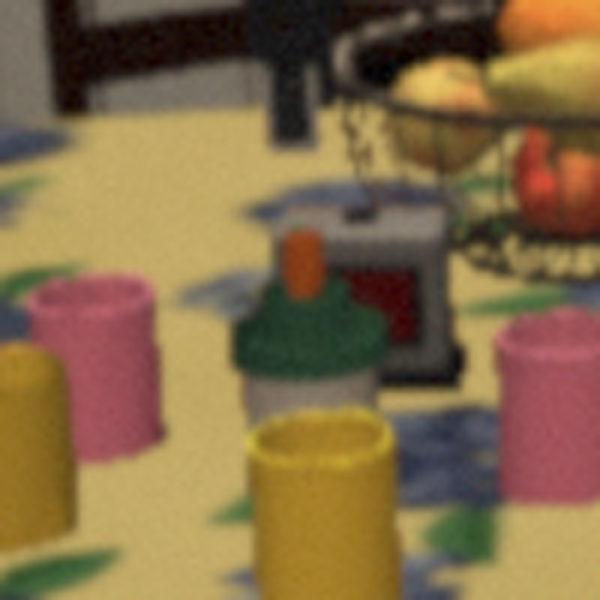

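The lid set is seated level (collar top at z=0.101): the plate is concentric with the tin at crop column 311, and the knob stands at (303,265). Next I'll lower over the collar.

```bash
python3 - <<'E'
from h import *
print(go([.5036,.3052,.2565],np.radians(168.3)))
E
```

```text
(array([-0.07,  0.03,  7.86]), np.float64(-0.0))
```

Call:
step_arm(increments=[[6,0,0,1,0],[6,0,0,2,0],[6,0,0,2,0],[6,0,0,1,0],[6,0,0,0.5,0],[6,0,0,0,0],[6,0,0,0,0]])

```text
time: 21.75
position: [0.5032, 0.3052, 0.2711]
tcp_rot: [3.141, 0.001, 2.937]
wrist_force: [-0.2, 0.3, 0.1]
grip_width: 0.0601
grasp_force: 0.0
```

```bash
python3 - <<'E'
from h import *
print(go([.5036,.3052,.2565],np.radians(168.3)))
s=manip.state();b=manip.camera("side");B=cloud(b);im=b["pixels"].astype(int)
# finger tip: dark, near the tool, in front
m=(im.max(-1)<70)&(np.abs(B[...,0]-.502)<.014)&(B[...,1]<.285)&(B[...,1]>.24)&(B[...,2]>.08)&(B[...,2]<.2)&(im[...,1]-im[...,0]<12)
print("tip z",np.sort(B[m][:,2])[:8].round(4),m.sum(),s["position"][2]-.173)
E
```

```text
(array([-0.04,  0.01,  1.46]), np.float64(-0.0))
tip z [0.1107 0.1118 0.1132 0.1139 0.1143 0.1145 0.1151 0.1151] 201 0.09810484445927786
```

Call:
step_arm(increments=[[6,-0.04,0,0.6,0],[6,0,0,0.6,0],[6,0,0,0.36,0],[6,0,0,0,0],[5,0,0,0,0],[4.6,0,0,0,0],[4.3,0,0,0,0],[4.1,0,0,0,0],[3.9,0,0,0,0],[3.7,0,0,0,0],[3.0,0,0,0,0],[3.0,0,0,0,0],[3.0,0,0,0,0]])

```text
time: 23.1
position: [0.5034, 0.3049, 0.2557]
tcp_rot: [3.141, 0.001, 2.937]
wrist_force: [-0.4, -2.2, 5.8]
grip_width: 0.0378
grasp_force: 59.4
```

Gripped the collar with 59 N. Lift straight up about 10 cm, slowly.

Call:
step_arm(increments=[[3.0,0,0,-0.1,0],[3.0,0,0,-0.2,0],[3.0,0,0,-0.4,0],[3.0,0,0,-0.6,0],[3.0,0,0,-0.7,0],[3.0,0,0,-0.8,0],[3.0,0,0,-0.8,0],[3.0,0,0,-0.8,0],[3.0,0,0,-0.8,0],[3.0,0,0,-0.8,0],[3.0,0,0,-0.8,0],[3.0,0,0,-0.8,0],[3.0,0,0,-0.8,0],[3.0,0,0,-0.7,0],[3.0,0,0,-0.5,0],[3.0,0,0,-0.3,0],[3.0,0,0,-0.1,0],[3.0,0,0,0,0],[3.0,0,0,0,0],[3.0,0,0,0,0]])

```text
time: 25.1
position: [0.5033, 0.305, 0.3546]
tcp_rot: [-3.141, -0.0, 2.937]
wrist_force: [0.5, -0.4, -2.0]
grip_width: 0.0379
grasp_force: 60.3
```

```bash
python3 - <<'E'
from h import *
s=manip.state();print(s["position"],s["tcp_rot"],s["wrist_force"],s["grip_width"],s["time"])
b=manip.camera("side");P=cloud(b);im=b["pixels"].astype(int)
near=np.hypot(P[...,0]-.503,P[...,1]-.300)<.06
g=near&(im[...,1]-im[...,0]>12)&(P[...,2]>.05);o=near&(im[...,0]-im[...,1]>45)&(im[...,0]-im[...,2]>60)&(P[...,2]>.07)&(P[...,2]<.15)
for n,m in(("green",g),("orange",o)):
    v,u=np.nonzero(m);print(n,m.sum(),P[m].min(0).round(3),P[m].max(0).round(3),"px",u.min(),u.max(),v.min(),v.max())
v,u=np.nonzero(g)
for r in range(v.min(),v.max()+1):print(r,u[v==r].min(),u[v==r].max(),end="; ")
print()
v,u=np.nonzero(o)
for r in range(v.min(),v.max()+1):
    if (v==r).any():
        k=o[r];print(r,u[v==r].min(),u[v==r].max(),np.nanmedian(P[r][k][:,2]).round(3),end="; ")
print()
for r in(200,202,204,206):
    print(r,im[r,226:258:1].sum(-1).tolist())
E
```

```text
[0.50333273 0.30496766 0.35463109] [-3.14114522e+00 -4.46289247e-04  2.93712606e+00] [ 0.5297013  -0.44022387 -1.98463097] 0.037877901635035044 25.1
green 171 [0.47  0.266 0.173] [0.533 0.327 0.2  ] px 227 251 150 164
orange 209 [0.475 0.275 0.077] [0.529 0.331 0.125] px 231 251 179 200
150 244 244; 151 244 244; 152 232 244; 153 232 245; 154 232 245; 155 232 247; 156 231 250; 157 229 251; 158 227 251; 159 227 251; 160 227 251; 161 227 251; 162 227 250; 163 228 249; 164 230 244; 
179 239 242 0.125; 180 237 242 0.124; 181 237 242 0.122; 182 237 243 0.119; 183 237 242 0.116; 184 237 243 0.113; 185 237 243 0.11; 186 238 243 0.108; 187 238 243 0.105; 188 238 242 0.102; 189 238 242 0.099; 190 238 242 0.096; 191 239 242 0.093; 192 238 243 0.091; 193 236 249 0.079; 194 235 251 0.08; 195 231 251 0.079; 196 231 251 0.079; 197 231 251 0.079; 198 232 249 0.079; 199 233 247 0.078; 200 240 242 0.077; 
200 [463, 466, 460, 434, 333, 293, 280, 272, 275, 283, 275, 276, 282, 281, 292, 285, 290, 300, 305, 311, 305, 302, 307, 307, 309, 275, 242, 199, 176, 181, 170, 176]
202 [461, 465, 467, 436, 339, 295, 295, 316, 329, 332, 336, 339, 342, 350, 349, 351, 350, 349, 347, 349, 340, 334, 329, 329, 319, 288, 206, 134, 116, 93, 93, 90]
204 [455, 463, 460, 425, 336, 292, 305, 315, 327, 333, 333, 340, 346, 349, 353, 349, 357, 347, 354, 346, 343, 350, 334, 329, 313, 286, 234, 189, 174, 187, 178, 175]
206 [455, 461, 454, 439, 348, 291, 299, 302, 322, 333, 339, 345, 356, 356, 342, 350, 348, 354, 363, 354, 356, 350, 350, 330, 325, 308, 304, 396, 434, 442, 441, 435]
```

The outer lid is held level, 9.9 cm up. The inner lid is still seated (flange top at 0.079, knob top at 0.125) and the tin hasn't moved, so I'm handing in.

```bash
python3 -c "
from bench import manip
print(manip.job_done())"
```

```text
the job is handed in; nothing more can be done
None
```

I've handed the job in. The tin's mark measured square to the reader after the turn (tin shifted about 5 mm; angle not re-checked once the lids hid the mark), the inner lid is seated, and the green outer lid is held level about 10 cm up over the tin.

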